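# Roll a turned blank up the marking jig and shut the keeper

### The job

Push the round wooden blank up the ramp of the marking jig, over the crest and fully home against the stop block, slowly and without letting it run back down. Then swing the jig's wooden keeper arm fully shut across the ramp behind the blank. Only push with the fingers: do not pick the blank up, and leave the other things on the bench where they are.

Things in the scene. Friction and masses are not known exactly. Their poses are not given: they have to be found in the camera images.
- jig: Fixed wooden marking jig, 320 x 150 mm. Origin on the bench under its middle; x along the jig uphill towards the stop, y across, z up. From the low, open end: level apron (top 12 mm above bench, x -170 to -60 mm), 8 degree ramp, shallow saddle, stop block (face at x 123 mm, top 74 mm above bench). Lane 108 mm wide inside, between 8 mm thick rails rising 12 mm above apron and ramp.
- deck: The ramp board of the jig, rising 8 degrees, 140 mm long, from jig x -60 mm to the crest at jig x 79 mm, 31.5 mm above the bench. Origin at the foot of the ramp on its upper surface, mid-width; x points up the slope, y across, z square to the slope. Released on the ramp, the blank rolls down and away.
- blank: Loose turned wooden cylinder, 48 mm diameter, 100 mm long, about 130 g, lying across the jig's level apron at the start, where it rests. Origin at its centre; its own x axis is the axis of the cylinder (y and z turn as it rolls).
- seat (a point): Where the blank's centre lies when it is fully home, touching the stop (jig x 99 mm, y 0, 54 mm above the bench). It lies on a saddle that falls 5 degrees from the crest to the stop (jig x 79 to 123 mm): once its centre is past the crest the blank rolls gently to the stop and stays.
- keeper (a joint): Swing angle (rad) of the keeper, a dark wooden arm 12 mm thick, 24 mm high (44 to 68 mm above bench), on a vertical pivot on the jig's -y side. 0: it points along jig -x, outside the lane; negative: farther out; positive: inward over the lane; 1.57: end stop, fully shut along jig +y, 4 mm behind a seated blank. Stiff light hinge (0.03 N m), stays where left.
- pivot (a point): Point on the keeper's vertical pivot axis at the arm's mid-height, 56 mm above the bench (jig x 65 mm, y -73 mm). From here at angle q the arm extends along (-cos q, sin q) in the jig's x, y.
- keeper_tip (a point): Centre of the rounded end (18 mm diameter) of the keeper arm, 86 mm from the pivot, at the arm's mid-height; it moves with the arm.
- glue: Bystander: closed jar, 52 mm diameter, 100 mm tall, beyond the jig's stop. Origin under its centre.
- offcut: Bystander: wood offcut 70 x 40 x 32 mm just beyond the low end of the jig. Origin under its centre.
- foot: Bystander: small turned furniture foot, 42 mm diameter, 50 mm tall, standing off the jig's -y side near its low end. Origin under its centre.
- chisel: Bystander: chisel with black handle, about 240 mm long, lying on the left of the bench.
- stone: Bystander: grey sharpening stone 150 x 50 x 25 mm, on the right of the bench.
- mallet: Bystander: wooden mallet about 290 mm long, head 70 mm high, lying on the left of the bench.
- dish: Bystander: steel dish 90 mm across, 30 mm high, on the right of the bench.
Not all that is in view belongs to the job. Leave any orange or turquoise look-alike of the blank alone.

How it is judged:
By the outcome, as a careful person would: the job done as asked, in the order asked, and still so for the second after the job is handed in, with the robot touching nothing.
It also fails if it takes over 70 s, if anything falls off the work surface, if the arm or the gripper's body presses on something with over 40 N, if the wrist force passes 120 N, or if a joint passes its speed limit or range.

### The arm

A 6-joint arm with a two-finger parallel gripper is mounted at the origin on the work surface. World frame = base frame: x ahead of the robot, y to its left, z up, the work surface at z = 0. Lengths are in m, angles in rad, forces in N, time in s.
With the tool pointing down it reaches from about 0.3 to 0.85 m from the base axis. Payload 4.2 kg.
Tool frame: the origin (TCP) lies between the finger pads; the fingertips stand 25 mm ahead of it and the grasp point (between the pads) lies 6 mm ahead of it; z points along the fingers, y is the line along which they close (so a half turn about z gives the same grasp; the last joint's range is limited). The gripper opens to 91 mm and grips with 3 to 60 N. Pads are 32 mm wide; open, the fingers measure 118 mm over their backs; the gripper's body (76 mm by 178 mm) begins 60 mm behind the grasp point.
Start: joints at [-1.36, 0.32, 1.565, -0, 1.257, -0.02], TCP at [0.132, -0.56, 0.239] pointing down, gripper open.
Joint ranges: [-3.11, 3.11], [-0.84, 2.01], [0.21, 2.61], [-1.34, 4.49], [0.05, 2.63], [-2.56, 2.56]. Speed limits (rad/s): [2.57, 2.57, 3.14, 3.14, 3.14, 3.14].

### API

Orientations are given as [roll, pitch, yaw] about the fixed x, y, z axes, in that order (R = Rz(yaw) Ry(pitch) Rx(roll)).
In Python, from cell import robot gives the robot as it stands.
- The arm moves only by the shell command python3 -m creep 'ROWS' [FORCE]. ROWS is JSON, a list of rows, each a list of 5 numbers: the finger opening in m, from 0 to 0.0912, then the shift along the tool's x, y, z in m, then the turn about the tool's z in degrees. A call has 1 to 20 rows; each row shifts and turns the commanded pose from where the row before left it, along the tool's axes as they then stand; what a row does not reach is not made up. A row lasts 1/10 s, in which the tool goes at most 50 mm and 8.59 degrees, less where a joint would pass 70% of its speed; a pose out of reach is approached as far as the arm can. A call is refused whole if a number of a shift passes 0.05 or a number of a turn 8.59, either way. A call with a gripper value outside its range is refused whole. The fingers move at their own pace and stop on an object; FORCE is the grip in N (left out, the last holds). Time passes only in rows, so rows that do not move let the fingers close. It gives the time, the measured TCP pose, the force, the opening and the grip force at its end, in the units of the state.
- robot.sense(): the state, without advancing time (a new reading comes with each control period).
- robot.capture(name): name is "side" or "top"; returns the picture (420x560x3 uint8, red, green, blue); there is no depth.
- robot.calibration(name): a dict with "camera_matrix" (3x3 intrinsics, pixels), "rvec" (rotation vector, rad) and "tvec" (3), from world to camera coordinates, as OpenCV has them. Camera axes: x right, y down, z forward; pixel columns grow to the right and rows downward; lengths in m; the calibration is good to about 2 mm. A picture is of the moment at which its call begins. calibration takes no time and is no camera call.
- robot.sign_off(): hands the job in; it is judged then, once.
The state is a dict: "clock": time; "q": joint angles; "qvel": joint speeds; "effort": joint torques, N m; "position": TCP position; "eef_rot": TCP orientation; "ft_force": force on the tool from outside, world axes, zero at the start; "moment": the same for the moment, N m; "finger_gap": opening from 0.0 (shut) to 1.0 (fully open); "grip_force": force on a finger pad.
Only numpy, scipy, OpenCV 4.12 (cv2) and the standard library are available. Lean on these libraries where they do the work, as an engineer would, in place of code of your own. Each camera call takes 0.05 s, during which the arm holds its last target. There are 200 camera calls.

## Working session

There is one attempt and no reset: what is moved stays moved. The work goes in short steps, Python scripts to look and compute and a shell command to move; the robot and the scene stay as the last step left them, time stands still between calls to the robot, and variables do not carry over. Pictures are saved under pics/ and viewed, at most 10 in all, crops included, and the job is handed in when it is done.

```bash
mkdir -p pics; ls; python3 - <<'E'
from cell import robot
import cv2
for n in("top","side"):
    cv2.imwrite(f"pics/{n}0.png",robot.capture(n)[:,:,::-1]); c=robot.calibration(n); print(n,c)
s=robot.sense(); print(s)
E
```

```text
pics
top {'camera_matrix': array([[474.78160427,   0.        , 281.06763944],
       [  0.        , 474.78160427, 215.76795065],
       [  0.        ,   0.        ,   1.        ]]), 'rvec': array([ 2.15882167, -2.15617667,  0.12546349]), 'tvec': array([0.00975129, 0.5046883 , 1.4359133 ])}
side {'camera_matrix': array([[508.8739325 ,   0.        , 281.19936575],
       [  0.        , 508.8739325 , 215.20466754],
       [  0.        ,   0.        ,   1.        ]]), 'rvec': array([ 2.10835407, -0.38014392,  0.19385006]), 'tvec': array([-0.45111552,  0.17482355,  1.31003766])}
{'clock': 0.1, 'q': array([-1.35998762e+00,  3.20243600e-01,  1.56555623e+00,  4.29920760e-06,
        1.25740422e+00, -2.00039821e-02]), 'qvel': array([-0.00147126, -0.00276845, -0.00389169, -0.00059611, -0.00163773,
        0.00055314]), 'effort': array([ 1.33636581e-04, -4.13333666e+01, -2.32510132e+01,  7.28654210e-02,
        4.22020792e-02, -5.55460599e-05]), 'position': array([ 0.13145513, -0.55934663,  0.23819566]), 'eef_rot': array([-3.13998166e+00, -3.63189976e-05,  2.30811328e-01]), 'ft_force': array([-0.39383223,  0.45659164,  0.72107137]), 'moment': array([ 0.01259512,  0.00727107, -0.00361192]), 'grip_force': 0.0, 'finger_gap': 1.0000455098300733}
```

View pics/top0.png

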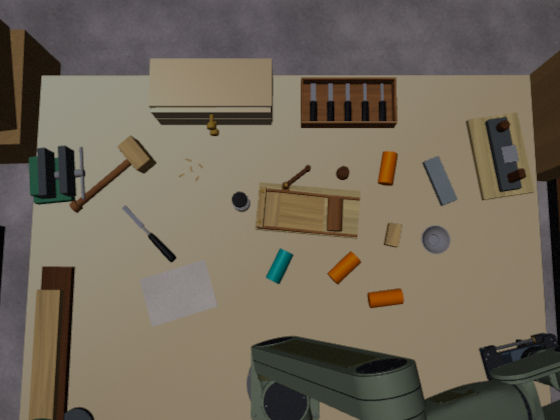

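View pics/side0.png

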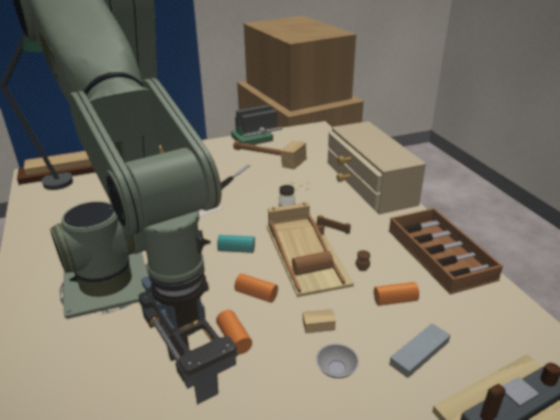

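The top view shows the jig at about (308,210) with its stop on the left, which is world +y. The blank is at (335,213). The keeper's pivot is near (285,186) and it is swung outward to (308,168). The foot is at (343,173), the offcut at (393,235) and the glue at (240,201). I'll zoom in for the jig pose.

```bash
cat > h.py <<'E'
import numpy as np,cv2
from cell import robot
def ray(n,uv,z):
    c=robot.calibration(n);K=c["camera_matrix"];R=cv2.Rodrigues(c["rvec"])[0];t=c["tvec"]
    d=R.T@np.linalg.solve(K,[uv[0],uv[1],1.]);o=-R.T@t
    return (o+d*(z-o[2])/d[2])
def proj(n,p):
    c=robot.calibration(n);return cv2.projectPoints(np.array(p,float).reshape(-1,3),c["rvec"],c["tvec"],c["camera_matrix"],None)[0].reshape(-1,2)
E
python3 - <<'E'
import cv2
a=cv2.imread("pics/top0.png")[155:247,230:370]
cv2.imwrite("pics/topz.png",cv2.resize(a,None,fx=5.7,fy=5.7,interpolation=cv2.INTER_CUBIC))
E
```

```text
(no output)
```

View pics/topz.png

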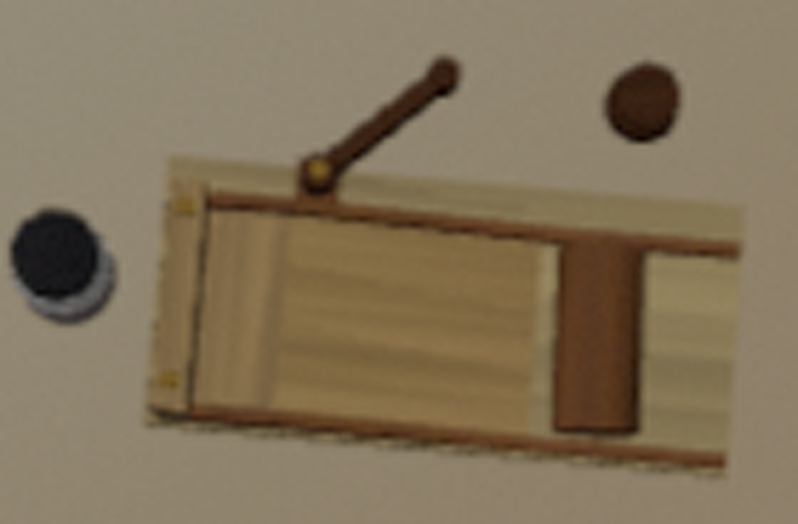

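The crop shows the stop face from (205,183) to (190,412) and the pivot at (319,170). The keeper tip is at (445,76), the blank centre at (598,336), and the rail ends at (740,247) and (725,460).

```bash
python3 - <<'E'
from h import *
P={}
for k,x,y,z in [("stopA",205,183,.074),("stopB",190,412,.074),("pivot",319,170,.071),("tip",445,76,.068),("blank",598,336,.050),("bl_l0",562,243,.036),("bl_l1",556,428,.036),("bl_r0",642,250,.036),("bl_r1",636,432,.036),("railA",740,247,.024),("railB",725,460,.024),("foot",643,102,.05),("crestA",283,215,.0315),("crestB",268,410,.0315),("baseA",745,207,.012),("baseB",725,475,.006),("glue",57,252,.1)]:
    P[k]=ray("top",(230+(x+.5)/5.7-.5,155+(y+.5)/5.7-.5),z);print(k,P[k].round(4))
# jig from landmarks: similarity-free rigid fit
J=[("stopA",[.123,-.058]),("stopB",[.123,.058]),("pivot",[.065,-.073]),("railA",[-.160,-.058]),("railB",[-.160,.058])]
A=np.array([j for _,j in J]);B=np.array([P[k][:2] for k,_ in J])
a=A-A.mean(0);b=B-B.mean(0);U,S,V=np.linalg.svd(a.T@b);R=(U@V).T
t=B.mean(0)-R@A.mean(0);print("yaw",np.arctan2(R[1,0],R[0,0]),"o",t,"res",(A@R.T+t-B).round(4))
for k in P:print(k,"jig",(R.T@(P[k][:2]-t)).round(4))
E
```

```text
stopA [0.5878 0.0572 0.074 ]
stopB [0.4659 0.0644 0.074 ]
pivot [ 0.5954 -0.0032  0.071 ]
tip [ 0.647  -0.0705  0.068 ]
blank [ 0.5093 -0.1525  0.05  ]
bl_l0 [ 0.5619 -0.1352  0.036 ]
bl_l1 [ 0.4612 -0.1309  0.036 ]
bl_r0 [ 0.5581 -0.1784  0.036 ]
bl_r1 [ 0.4591 -0.1738  0.036 ]
railA [ 0.5617 -0.2335  0.024 ]
railB [ 0.445  -0.2232  0.024 ]
foot [ 0.6367 -0.1783  0.05  ]
crestA [0.5779 0.0162 0.0315]
crestB [0.4712 0.0241 0.0315]
baseA [ 0.5859 -0.2386  0.012 ]
baseB [ 0.4382 -0.2259  0.006 ]
glue [0.5466 0.1327 0.1   ]
yaw 1.492243353461358 o [ 0.51673998 -0.06475023] res [[-0.0036 -0.0038]
 [ 0.0026 -0.0019]
 [-0.0007 -0.0024]
 [ 0.0003  0.0047]
 [ 0.0013  0.0035]]
stopA jig [ 0.1271 -0.0612]
stopB jig [0.1247 0.0608]
pivot jig [ 0.0675 -0.0736]
tip jig [ 0.0044 -0.1303]
blank jig [-0.0881  0.0005]
bl_l0 jig [-0.0666 -0.0505]
bl_l1 jig [-0.0703  0.0502]
bl_r0 jig [-0.1101 -0.0501]
bl_r1 jig [-0.1133  0.0489]
railA jig [-0.1647 -0.058 ]
railB jig [-0.1636  0.0591]
foot jig [-0.1038 -0.1285]
crestA jig [ 0.0855 -0.0546]
crestB jig [0.085  0.0524]
baseA jig [-0.1679 -0.0826]
baseB jig [-0.1668  0.0656]
glue jig [ 0.1992 -0.0143]
```

```bash
python3 -m creep '[[0.055,0.0318,-0.0184,0,0],[0.055,0.0318,-0.0184,0,0],[0.055,0.0318,-0.0184,0,0],[0.055,0.0318,-0.0184,0,0],[0.055,0.0318,-0.0184,0,0],[0.055,0.0318,-0.0184,0,0],[0.055,0.0318,-0.0184,0,0],[0.055,0.0318,-0.0184,0,0],[0.055,0.0318,-0.0184,0,0],[0.055,0.0318,-0.0184,0,0],[0.055,0.0318,-0.0184,0,0],[0.055,0.0318,-0.0184,0,0],[0.055,0.0318,-0.0184,0,0],[0.055,0.0318,-0.0184,0,0]]' 10
python3 -m creep '[[0.055,0,0,0,-8],[0.055,0,0,0,-8],[0.055,0,0,0,-8],[0.055,0,0,0,-8],[0.055,0,0,0,-8],[0.055,0,0,0,-8],[0.055,0,0,0,-8],[0.055,0,0,0,-8],[0.055,0,0,0,-8.3],[0.055,0,0,0,0],[0.055,0,0,0,0]]'
cat >> h.py <<'E'
O=np.array([.517,-.062]);Y=1.492
RJ=np.array([[np.cos(Y),-np.sin(Y)],[np.sin(Y),np.cos(Y)]])
def where():
    s=robot.sense();p=np.array(s["position"]);j=RJ.T@(p[:2]-O)
    print("t",round(s["clock"],2),"jig",j.round(4),"tipz",round(p[2]-.025,4),"yawerr deg",np.degrees(s["eef_rot"][2]-Y).round(2),"F",np.round(s["ft_force"],1))
E
python3 -c "from h import *;where()"
```

```text
clock: 1.5
position: [0.5067, -0.2058, 0.2386]
eef_rot: [-3.141, 0.001, 0.231]
ft_force: [0.1, -0.3, -0.2]
finger_gap: 0.609
grip_force: 0.0
clock: 2.6
position: [0.5059, -0.2071, 0.2386]
eef_rot: [-3.141, -0.0, 1.49]
ft_force: [0.8, -0.1, 0.4]
finger_gap: 0.604
grip_force: 0.0
t 2.6 jig [-0.1455 -0.0003] tipz 0.2136 yawerr deg -0.13 F [ 0.8 -0.1  0.4]
```

```bash
python3 -m creep '[[0.055,0,0,0.03,0],[0.055,0,0,0.03,0],[0.055,0,0,0.03,0],[0.055,0,0,0.03,0],[0.055,0,0,0.03,0],[0.055,0,0,0.02,0],[0.055,0,0,0.01,0],[0.055,0,0,0.005,0],[0.055,0,0,0,0],[0.055,0,0,0,0]]'
python3 - <<'E'
from h import *
where()
a=robot.capture("side")[200:320,230:390,::-1]
cv2.imwrite("pics/s1.png",cv2.resize(a,None,fx=5,fy=5,interpolation=cv2.INTER_CUBIC))
E
```

```text
clock: 3.6
position: [0.5067, -0.2075, 0.0549]
eef_rot: [3.14, 0.001, 1.492]
ft_force: [0.4, -0.1, 0.1]
finger_gap: 0.603
grip_force: 0.0
t 3.6 jig [-0.1459 -0.0012] tipz 0.0299 yawerr deg 0.01 F [ 0.4 -0.1  0.1]
```

View pics/s1.png

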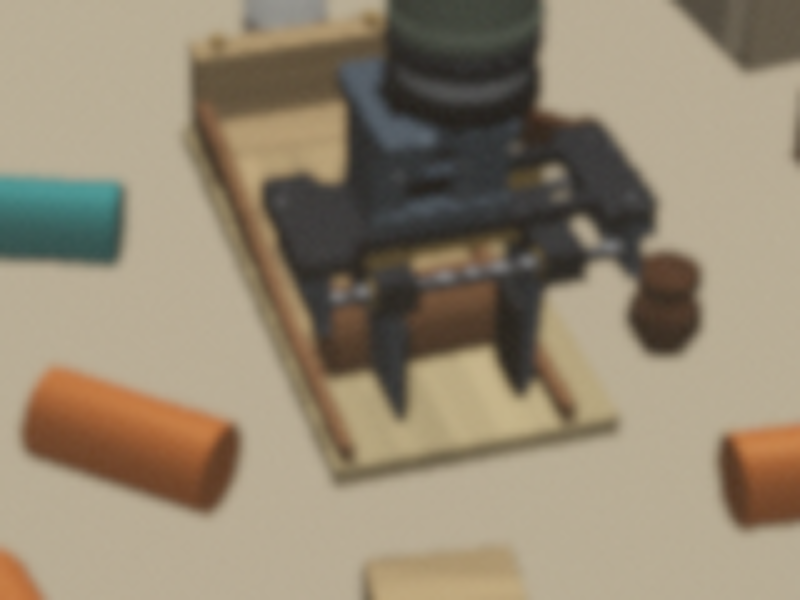

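```bash
python3 -m creep '[[0.055,0.003,0,0,0],[0.055,0.003,0,0,0],[0.055,0.003,0,0,0],[0.055,0.003,0,0,0],[0.055,0.002,0,0,0],[0.055,0.002,0,0,0],[0.055,0.002,0,0,0],[0.055,0.002,0,0,0],[0.055,0.002,0,0,0],[0.055,0.002,0,0,0],[0.055,0.003,0,0,0],[0.055,0.003,0,0,0],[0.055,0.003,0,0,0],[0.055,0.003,0,0,0],[0.055,0.003,0,0,0],[0.055,0.003,0,0,0],[0.055,0.003,0,0,0]]'
python3 -c "from h import *;where()"
python3 -m creep '[[0.055,0.003,0,-0.0004,0],[0.055,0.003,0,-0.0004,0],[0.055,0.003,0,-0.0004,0],[0.055,0.003,0,-0.0004,0],[0.055,0.003,0,-0.0004,0],[0.055,0.003,0,-0.0004,0],[0.055,0.003,0,-0.0004,0],[0.055,0.003,0,-0.0004,0],[0.055,0.003,0,-0.0004,0],[0.055,0.003,0,-0.0004,0]]'
python3 - <<'E'
from h import *
where()
a=robot.capture("side")[180:300,230:390,::-1]
cv2.imwrite("pics/s2.png",cv2.resize(a,None,fx=5,fy=5,interpolation=cv2.INTER_CUBIC))
E
```

```text
clock: 5.35
position: [0.5096, -0.1621, 0.054]
eef_rot: [3.141, 0.0, 1.493]
ft_force: [-0.6, -1.1, 1.0]
finger_gap: 0.604
grip_force: 0.4
t 5.35 jig [-0.1004 -0.0005] tipz 0.029 yawerr deg 0.05 F [-0.6 -1.1  1. ]
clock: 6.35
position: [0.5119, -0.1321, 0.058]
eef_rot: [3.142, 0.0, 1.493]
ft_force: [-0.8, -1.4, 0.3]
finger_gap: 0.606
grip_force: 0.4
t 6.35 jig [-0.0703 -0.0004] tipz 0.033 yawerr deg 0.04 F [-0.8 -1.4  0.3]
```

View pics/s2.png

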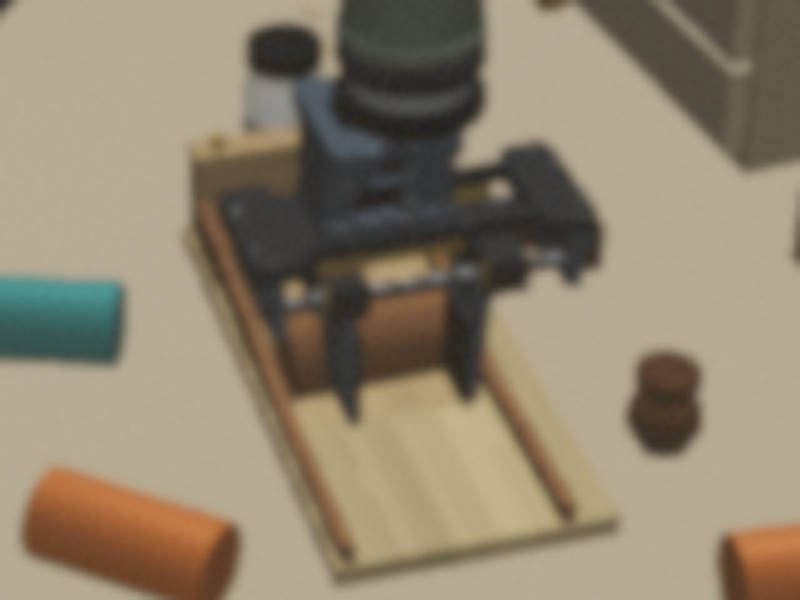

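```bash
python3 -m creep '[[0.055,0.003,0,-0.0004,0],[0.055,0.003,0,-0.0004,0],[0.055,0.003,0,-0.0004,0],[0.055,0.003,0,-0.0004,0],[0.055,0.003,0,-0.0004,0],[0.055,0.003,0,-0.0004,0],[0.055,0.003,0,-0.0004,0],[0.055,0.003,0,-0.0004,0],[0.055,0.003,0,-0.0004,0],[0.055,0.003,0,-0.0004,0],[0.055,0.003,0,-0.0004,0],[0.055,0.003,0,-0.0004,0],[0.055,0.003,0,-0.0004,0],[0.055,0.003,0,-0.0004,0],[0.055,0.003,0,-0.0004,0],[0.055,0.003,0,-0.0004,0],[0.055,0.003,0,-0.0004,0],[0.055,0.003,0,-0.0004,0],[0.055,0.003,0,-0.0004,0],[0.055,0.003,0,-0.0004,0]]'
python3 -c "from h import *;where()"
python3 -m creep '[[0.055,0.003,0,-0.0005,0],[0.055,0.003,0,-0.0005,0],[0.055,0.003,0,-0.0005,0],[0.055,0.003,0,-0.0005,0],[0.055,0.003,0,-0.0005,0],[0.055,0.003,0,-0.0005,0],[0.055,0.003,0,-0.0005,0],[0.055,0.003,0,-0.0005,0],[0.055,0.003,0,-0.0005,0],[0.055,0.003,0,-0.0005,0],[0.055,0.002,0,-0.0003,0],[0.055,0.002,0,-0.0003,0],[0.055,0.002,0,-0.0003,0],[0.055,0.002,0,-0.0003,0]]'
python3 - <<'E'
from h import *
where()
a=robot.capture("side")[180:300,230:390,::-1]
b=robot.capture("top")[155:247,230:370,::-1]
cv2.imwrite("pics/s3.png",np.hstack([cv2.resize(a,(400,300)),cv2.resize(b,(400,300))]))
E
```

```text
clock: 8.4
position: [0.5166, -0.0724, 0.066]
eef_rot: [3.141, 0.0, 1.493]
ft_force: [0.1, -2.0, 2.4]
finger_gap: 0.602
grip_force: 0.9
t 8.4 jig [-0.0104 -0.0005] tipz 0.041 yawerr deg 0.04 F [ 0.1 -2.   2.4]
clock: 9.8
position: [0.5195, -0.0346, 0.0721]
eef_rot: [-3.142, 0.0, 1.493]
ft_force: [-0.7, -1.8, 0.6]
finger_gap: 0.603
grip_force: 0.9
t 9.8 jig [ 0.0275 -0.0003] tipz 0.0471 yawerr deg 0.03 F [-0.7 -1.8  0.6]
```

View pics/s3.png

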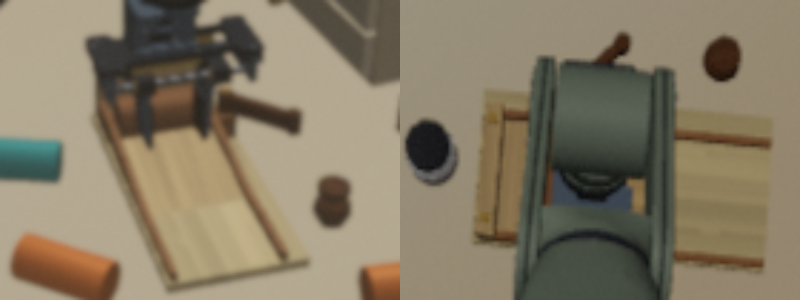

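The blank is square in the lane just below the crest, and the keeper is clear of the gripper. Next I'll take it slowly over the crest.

```bash
python3 -m creep '[[0.055,0.002,0,-0.0002,0],[0.055,0.002,0,-0.0002,0],[0.055,0.002,0,-0.0002,0],[0.055,0.002,0,-0.0002,0],[0.055,0.0015,0,0,0],[0.055,0.0015,0,0,0],[0.055,0.0015,0,0,0],[0.055,0.0015,0,0,0],[0.055,0.0015,0,0,0],[0.055,0,0,0,0],[0.055,0,0,0,0],[0.055,0.002,0,0,0],[0.055,0.002,0,0,0],[0.055,0.002,0,0,0],[0.055,0.002,0,0,0],[0.055,0.002,0,0,0]]'
python3 - <<'E'
from h import *
where()
E
python3 -m creep '[[0.055,0.001,0,0,0],[0.055,0.001,0,0,0],[0.055,0.001,0,0,0]]'
python3 -m creep '[[0.055,0.001,0,0,0],[0.055,0.001,0,0,0]]'
python3 - <<'E'
from h import *
where()
E
```

```text
clock: 11.5
position: [0.5215, -0.0091, 0.0729]
eef_rot: [-3.142, 0.0, 1.493]
ft_force: [0.6, -0.1, -0.4]
finger_gap: 0.599
grip_force: 0.2
t 11.5 jig [ 0.0531 -0.0003] tipz 0.0479 yawerr deg 0.04 F [ 0.6 -0.1 -0.4]
clock: 11.8
position: [0.5217, -0.0062, 0.0729]
eef_rot: [3.142, 0.0, 1.493]
ft_force: [0.1, -1.3, 1.0]
finger_gap: 0.603
grip_force: 0.2
clock: 12.0
position: [0.5219, -0.0042, 0.0729]
eef_rot: [-3.142, 0.0, 1.493]
ft_force: [-0.2, -0.1, 1.0]
finger_gap: 0.604
grip_force: 0.2
t 12.0 jig [ 0.058  -0.0003] tipz 0.0479 yawerr deg 0.04 F [-0.2 -0.1  1. ]
```

```bash
python3 -m creep '[[0.055,0.001,0,0,0],[0.055,0.001,0,0,0],[0.055,0,0,0,0]]' | sed -n 2,4p
python3 - <<'E'
from h import *
where()
a=robot.capture("side")[180:270,240:360,::-1]
cv2.imwrite("pics/s4.png",cv2.resize(a,(800,600),interpolation=cv2.INTER_CUBIC))
E
```

```text
position: [0.5219, -0.0029, 0.073]
eef_rot: [-3.141, 0.001, 1.493]
ft_force: [-0.6, -5.1, 1.5]
t 12.3 jig [ 0.0593 -0.0003] tipz 0.048 yawerr deg 0.06 F [-0.6 -5.1  1.5]
```

View pics/s4.png

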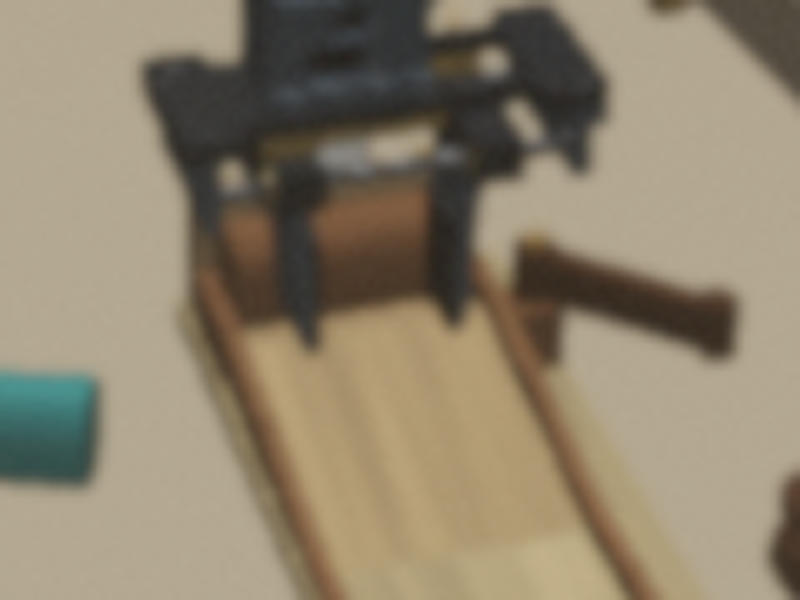

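The blank is home, and contact at jig x 0.0593 with 5 N matches the expected seat. Now I'll back off, raise, close the fingers and go to the outer side of the keeper.

```bash
python3 -m creep '[[0.055,-0.003,0,0,0],[0.055,-0.012,0,0,0],[0.055,-0.015,0,0,0],[0.055,-0.02,0,0,0],[0.0,0,0,-0.03,0],[0.0,0,0,-0.03,0],[0.0,0.006,0.0246,0,0],[0.0,0.006,0.0246,0,0],[0.0,0.006,0.0246,0,0],[0.0,0.006,0.0246,0,0],[0.0,0.006,0.0246,0,0],[0.0,0.006,0.0246,0,0],[0.0,0,0,0,0],[0.0,0,0,0,0],[0.0,0,0,0,0]]'
python3 - <<'E'
from h import *
where()
a=robot.capture("side")[150:270,240:400,::-1]
cv2.imwrite("pics/s5.png",cv2.resize(a,(800,600),interpolation=cv2.INTER_CUBIC))
for q in np.r_[-.73,-.5:1.51:.25,1.57]:
    d=.006+.016*abs(np.sin(q))+.0135*abs(np.cos(q))
    c=np.array([.065,-.073])+.065*np.array([-np.cos(q),np.sin(q)])-d*np.array([np.sin(q),np.cos(q)])
    print(round(q,2),(c*1000).round(1))
E
```

```text
clock: 13.85
position: [0.6669, -0.0285, 0.1327]
eef_rot: [-3.14, 0.0, 1.492]
ft_force: [-0.6, -0.1, 0.3]
finger_gap: 0.008
grip_force: 0.0
t 13.85 jig [ 0.0452 -0.1468] tipz 0.1077 yawerr deg 0.0 F [-0.6 -0.1  0.3]
-0.73 [  34.4 -136.3]
-0.5 [  20.2 -126.6]
-0.25 [   7.7 -111.4]
0.0 [  0.  -92.5]
0.25 [ -3.7 -79.2]
0.5 [ -4.3 -64.2]
0.75 [ -0.8 -48.3]
1.0 [  7.4 -32.8]
1.25 [ 20.4 -19.3]
1.5 [37.5 -9.8]
1.57 [42.9 -8. ]
```

View pics/s5.png

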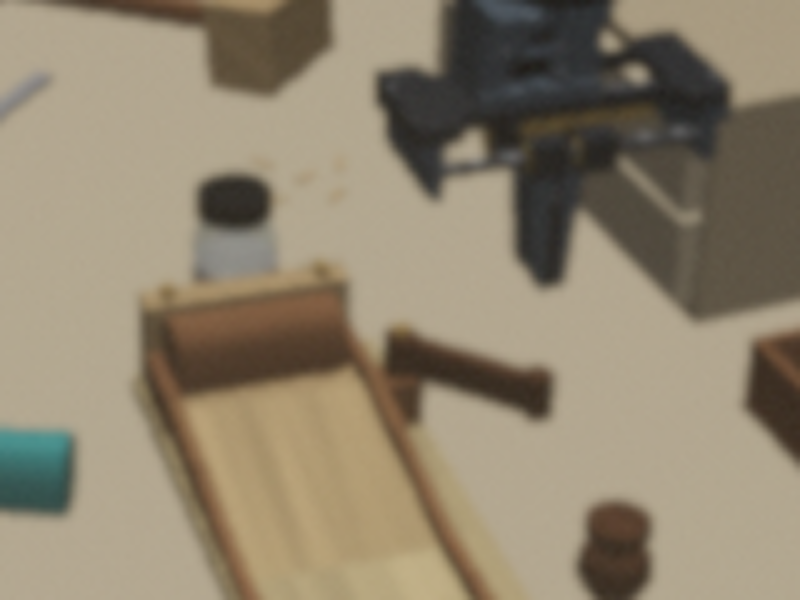

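The blank sits against the stop, and the closed fingers are at the outer, uphill side of the keeper.

```bash
python3 -m creep '[[0,0,0,0.02,0],[0,0,0,0.02,0],[0,0,0,0.0175,0],[0,0,0,0,0]]' | sed -n 2,4p
python3 -m creep '[[0,-0.0036,-0.0035,0,0],[0,-0.0036,-0.0035,0,0],[0,-0.0036,-0.0035,0,0],[0,-0.0047,-0.0032,0,0],[0,-0.0047,-0.0032,0,0],[0,-0.0047,-0.0032,0,0],[0,-0.0042,-0.0051,0,0],[0,-0.0042,-0.0051,0,0],[0,-0.0042,-0.0051,0,0],[0,-0.0026,-0.0063,0,0],[0,-0.0026,-0.0063,0,0],[0,-0.0026,-0.0063,0,0],[0,-0.0012,-0.0044,0,0],[0,-0.0012,-0.0044,0,0],[0,-0.0012,-0.0044,0,0],[0,-0.0002,-0.005,0,0],[0,-0.0002,-0.005,0,0],[0,-0.0002,-0.005,0,0]]'
python3 - <<'E'
from h import *
where()
a=robot.capture("side")[150:270,240:400,::-1]
cv2.imwrite("pics/s6.png",cv2.resize(a,(800,600),interpolation=cv2.INTER_CUBIC))
E
```

```text
position: [0.6655, -0.028, 0.0731]
eef_rot: [-3.136, 0.0, 1.492]
ft_force: [-0.2, 0.1, -0.4]
clock: 16.1
position: [0.5817, -0.0707, 0.0755]
eef_rot: [3.141, 0.0, 1.493]
ft_force: [0.1, -0.2, -0.9]
finger_gap: 0.004
grip_force: 0.3
t 16.1 jig [-0.0036 -0.0652] tipz 0.0505 yawerr deg 0.04 F [ 0.1 -0.2 -0.9]
```

View pics/s6.png

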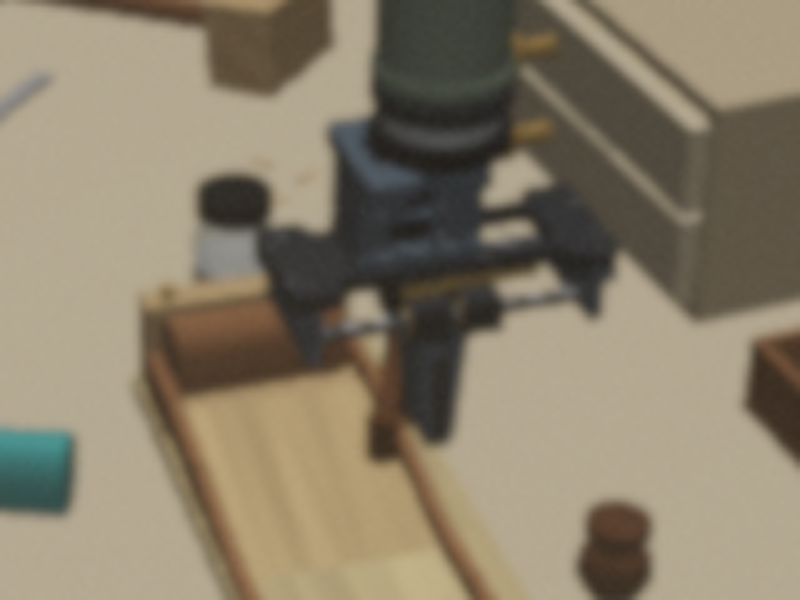

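The keeper is swinging in over the rail with the finger behind it, so I'll carry on along the arc.

```bash
python3 -m creep '[[0,0.0007,-0.0042,0,0],[0,0.0007,-0.0042,0,0],[0,0.0007,-0.0042,0,0],[0,0.0007,-0.0042,0,0],[0,0.002,-0.0039,0,0],[0,0.002,-0.0039,0,0],[0,0.002,-0.0039,0,0],[0,0.002,-0.0039,0,0],[0,0.0033,-0.0034,0,0],[0,0.0033,-0.0034,0,0],[0,0.0033,-0.0034,0,0],[0,0.0033,-0.0034,0,0],[0,0.0034,-0.0019,0,0],[0,0.0034,-0.0019,0,0],[0,0.0034,-0.0019,0,0],[0,0.0034,-0.0019,0,0],[0,0.0034,-0.0019,0,0]]' | sed -n 2,4p
python3 -m creep '[[0,0.001,0,0,0],[0,0.001,0,0,0],[0,0.001,0,0,0],[0,0.001,0,0,0],[0,0,0,0,0]]' | sed -n 2,4p
python3 -c "from h import *;where()"
```

```text
position: [0.5298, -0.0252, 0.0754]
eef_rot: [-3.142, 0.0, 1.493]
ft_force: [0.3, -0.8, 0.4]
position: [0.5302, -0.0214, 0.0754]
eef_rot: [-3.142, -0.0, 1.493]
ft_force: [-0.1, 0.9, 0.1]
t 18.35 jig [ 0.0415 -0.01  ] tipz 0.0504 yawerr deg 0.03 F [-0.1  0.9  0.1]
```

```bash
python3 -m creep '[[0,0.001,0,0,0],[0,0.001,0,0,0],[0,0,0,0,0]]' | sed -n 4p
python3 -m creep '[[0,0.0005,0,0,0],[0,0.0005,0,0,0],[0,0,0,0,0]]' | sed -n 4p
python3 -c "from h import *;where()"
```

```text
ft_force: [0.1, -0.8, 0.7]
ft_force: [-0.9, -5.9, -0.3]
t 18.95 jig [ 0.0434 -0.0099] tipz 0.0504 yawerr deg 0.08 F [-0.9 -5.9 -0.3]
```

```bash
python3 -m creep '[[0,0.0005,0,0,0],[0,0,0,0,0]]' | sed -n 4p
python3 -m creep '[[0,-0.004,0,0,0],[0,-0.015,0,0,0],[0,-0.02,0,0,0],[0,0,0,-0.04,0],[0,0,0,-0.04,0],[0,0,0,-0.03,0],[0,-0.05,0,0,0],[0,-0.05,0,0,0],[0,-0.05,0,0,0],[0,-0.05,0,0,0],[0,0,0,0,0]]' | sed -n 2,4p
python3 - <<'E'
from h import *
where()
a=robot.capture("side")[150:270,240:400,::-1]
b=robot.capture("top")[155:247,230:370,::-1]
cv2.imwrite("pics/s7.png",np.hstack([cv2.resize(a,(400,300),interpolation=2),cv2.resize(b,(400,300),interpolation=2)]))
E
```

```text
ft_force: [-1.0, -7.0, -0.4]
position: [0.5111, -0.2623, 0.1854]
eef_rot: [3.14, 0.002, 1.486]
ft_force: [0.8, 0.7, 0.3]
t 20.25 jig [-0.2001 -0.0099] tipz 0.1604 yawerr deg -0.32 F [0.8 0.7 0.3]
```

View pics/s7.png

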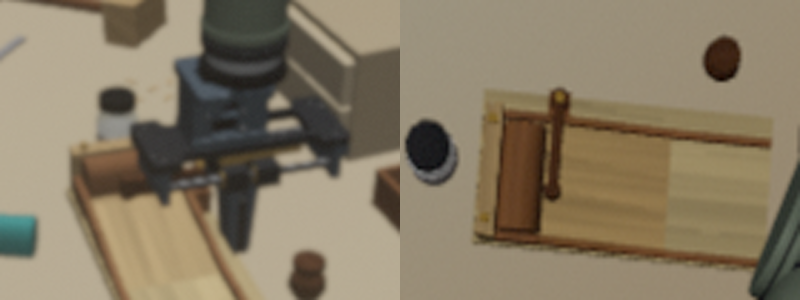

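The picture shows the keeper lying straight across the lane, with its pivot at (560,97) and tip at (552,192). It sits just behind the blank, which is against the stop. The foot and glue haven't moved, and the robot is clear.

```bash
python3 -c "from cell import robot;print(robot.sign_off())"
```

```text
the job is handed in; nothing more can be done
None
```

The blank is home against the stop, the keeper is fully shut behind it, the foot and glue beside the jig look undisturbed, and the job was handed in at about 20 s with the robot clear; the hand-in gave no verdict.

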